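# Open the mirror case and turn its mirror until the camera sees the round target

## Task

Lift the cover of the small inspection case open until it rests back on its stop. Then turn the sprung mirror inside by the pin on its lever until the case's camera sees the round target, not the square one, in the mirror: the brass needle, geared to the mirror, shows where the camera's reflected line of sight goes and must point at the middle of the round plate. The mirror springs back when let go, so finish while still holding it steady at that angle with the fingers, and leave the loose things round about where they are.

Things in the scene. Friction and masses are not known exactly. Their poses are not given: they have to be found in the camera images.
- cover (a joint): opening angle (rad) of the grey deep cover (132 x 204 x 110 mm, 3 mm walls, open below, 0.2 to 0.33 kg) of the case, hinged along the case's back rim: 0 closed, 1.75 on its stop. It stays open by its own weight from about 1.0 on (then sinks slowly to the stop), and falls shut below that. The open cover leans back behind the hinge and the inside of the case is free from above.
- cover_handle (a point): middle of the steel bar handle on the cover's front wall: round bar 10 mm thick, 90 mm long along this point's y axis, 40 mm (to its centre) out from the wall, held by a leg at each end; closed, it is 116 mm above the bench, 30 mm below the cover's top. It turns with the cover. When the cover is closed this point's -x points away from the case's front. It moves on an arc of 192 mm radius about the hinge, up and back.
- cover_hinge (a point): middle of the cover's hinge line, at the case's back rim, 36 mm above the bench; fixed to the case, whose axes it has: -x to the case's front, y along the hinge, z up. The case is a fixed grey tray 132 (x) x 204 (y) x 35 mm; its centre is 69 mm in front of this point.
- mirror (a joint): angle (rad) of the mirror about its upright spindle: 0 at its rest, grows clockwise seen from above, 1.0 at the far stop. A light spring drives it back to 0: about 1.1 N at the pin at 0, 2.7 N at 1.0.
- mirror_pivot (a point): on the spindle, at the centre of the mirror's face, 70 mm above the bench, in the middle of the case; fixed, with the case's axes. The mirror (50 mm wide, 46 mm high, black frame) reaches 93 mm above the bench. The fixed black camera stands in the case on the +y side, 50 mm from the spindle (lens) to 96 mm, up to 88 mm high, and looks along -y at the mirror.
- mirror_pin (a point): centre of the upper part of the upright black pin to turn the mirror by: 12 mm thick, its top 135 mm and its foot 102 mm above the bench (this point 120 mm); it stands on an aluminium lever over the mirror, 50 mm from the spindle, and at mirror angle 0 lies 75 degrees from the case's front toward its -y side; it swings toward the case's front as the mirror angle grows.
- sight (a point): the camera's line of sight after the mirror: origin on the spindle 70 mm above the bench, its -x axis is the direction in which the camera sees. The flat brass needle (54 mm long, 40 mm above the bench) below the mirror points along that -x. Turns twice as far as the mirror: at mirror angle 0 it points 60 degrees from the case's front toward its -y side, at angle a it has turned 2a clockwise seen from above.
- disc_center (a point): centre of the face of the ROUND sighting target: aluminium disc 56 mm across, 6 mm thick, its centre 70 mm above the bench, on a thin post with a fixed round foot 44 mm across; it stands 175 to 200 mm in front of the mirror's spindle, left or right.
- square_center (a point): centre of the face of the SQUARE sighting target, a 50 x 50 mm plate its centre 70 mm above the bench, on a like stand with a fixed square foot 40 mm wide, on the other side; not the one wanted.
- glue_bottle: bystander: white glue bottle with a nozzle, 42 mm across, 119 mm high, loose; origin at its underside
- tape_white: bystander: roll of white masking tape, 72 mm across, 20 mm high, loose; origin at its underside
- tape_brown: bystander: roll of brown packing tape, 100 mm across, 49 mm high, loose; origin at its underside
- counter: bystander: small round tally counter, 46 mm across, 32 mm high, loose; origin at its underside
Not all that is in view belongs to the job. What is shaped like the part that bears disc_center but blue or brown is not meant.

How it is judged:
By the outcome, as a careful person would: the job done as asked, in the order asked, and still so for the second after the job is handed in, while the arm keeps its last pose, push and grip.
It also fails if it takes over 43 s, if anything falls off the work surface, if the arm or the gripper's body presses on something with over 40 N, if the wrist force passes 120 N, or if a joint passes its speed limit or range.

## Robot

A 6-joint arm with a two-finger parallel gripper is mounted at the origin on a cart in front of the work surface, level with it; the furniture and walls round the work are solid. World frame = base frame: x ahead of the robot, y to its left, z up, the work surface at z = 0. Lengths are in m, angles in rad, forces in N, time in s.
With the tool pointing down it reaches from about 0.275 to 0.875 m from the base axis. Payload 12.5 kg.
Tool frame: the origin (TCP) lies on the centre line of the jaws, within the pads' length; the fingertips stand 25 mm ahead of it and the grasp point (between the pads) lies 6 mm ahead of it (bot.tips_ahead is the distance from the TCP to the fingertips, in m); z points along the fingers, y is the line along which they close (so a half turn about z gives the same grasp; the last joint's range is limited). The gripper opens to 85 mm and grips with 20 to 120 N. Pads are 22 mm wide; open, the fingers measure 114 mm over their backs; the gripper's body (76 mm by 85 mm) begins 54 mm behind the grasp point. The pads swing forward as they close: fully open they stand 13 mm farther back than shut.
Start: joints at [-1.338, 0.351, 1.652, -0, 1.139, -0.085], TCP at [0.172, -0.522, 0.219] pointing down, gripper open.
Joint ranges: [-2.75, 2.75], [-0.79, 2.1], [0.01, 2.65], [-1.57, 4.71], [0.07, 3.14], [-2.87, 2.87]. Speed limits (rad/s): [2.22, 2.22, 2.79, 3.14, 3.14, 3.14].

## Interface

Orientations are given as a unit quaternion [w, x, y, z].
In Python, from rig import bot gives the robot as it stands.
- The arm moves only by the shell command python3 -m inch 'ROWS' [OPENING] [FORCE]. ROWS is JSON, a list that holds one entry, the list of rows, each a list of 4 numbers: the shift along the tool's x, y, z in mm, then the turn about the tool's z in degrees. In form: [[[x, y, z, spin], ...]]. A call has 1 to 20 rows; each row shifts and turns the commanded pose from where the row before left it, along the tool's axes as they then stand; what a row does not reach is not made up. A row lasts 1/8 s, in which the tool goes at most 62.5 mm and 10.7 degrees, less where a joint would pass 70% of its speed; a pose out of reach is approached as far as the arm can. A call with a gripper value outside its range is refused whole. OPENING is the finger opening in mm, from 0 to 85.4, set as the call begins (- or left out, the last holds). The fingers move at their own pace and stop on an object; FORCE is the grip in N (left out, the last holds). Time passes only in rows, so rows that do not move let the fingers close. It gives the time, the measured TCP pose, the force, the opening and the grip force at its end, in the units of the state.
- bot.observe(): the state, without advancing time (a new reading comes with each control period).
- bot.snapshot(name): name is "scene" or "top" or "wrist"; returns (picture, depth): 400x640x3 uint8, red, green, blue; 400x640 float32, m along the optical axis (not along the pixel's ray), 0 where there is no reading.
- bot.camera_model(name): a dict with "camera_matrix" (3x3 intrinsics, pixels), "extrinsics" (4x4, takes a point from world to camera coordinates). Camera axes: x right, y down, z forward; pixel columns grow to the right and rows downward; lengths in m; the calibration is good to about 2 mm. A picture is of the moment at which its call begins: read the wrist's pose just before it. camera_model takes no time and is no camera call; for the wrist camera it gives the pose at the moment of the call.
- bot.job_done(): hands the job in; it is judged then, once.
Trained networks look in the newest picture that a camera, given by its name, has taken for a name from the list of things; names that differ only in an ending like _2 or _b are one class to them, and where a whole thing is asked for, a point or a joint stands for the part that bears it (a point fixed in the world has none). Each returns a list of dicts, best first, with "score" (0 to 1); they miss things now and then, are a little off and sometimes report something else, mostly with a low value. They report only what shows in the picture. A call takes as long as a camera call. They do not tell look-alikes from the thing itself.
- bot.outline_of(camera, name): "mask" (400x640 bool, what is visible of it) and "extent" ([centre column, centre row, width, height] as shares, 0 to 1, of the picture: columns of its width, rows of its height, round what is visible of it).
- bot.spot_point(camera, name): "at" ([column, row] as shares, 0 to 1, of the picture: columns of its width, rows of its height: a listed point, or the origin of a listed thing).
The state is a dict: "t": time; "q": joint angles; "dq": joint speeds; "effort": joint torques, N m; "tcp_pos": TCP position; "ee_rot": TCP orientation; "ft_force": force on the tool from outside, world axes, zero at the start; "ft_torque": the same for the moment, N m; "gripper_width": opening from 0.0 (shut) to 1.0 (fully open); "grip_force": force on a finger pad.
Only numpy, scipy, OpenCV 4.12 (cv2) and the standard library are available. Lean on these libraries where they do the work, as an engineer would, in place of code of your own. Each camera call takes 0.05 s, during which the arm holds its last target. There are 200 camera calls.

## Working session

There is one attempt and no reset: what is moved stays moved. The work goes in short steps, Python scripts to look and compute and a shell command to move; the robot and the scene stay as the last step left them, time stands still between calls to the robot, and variables do not carry over. Pictures are saved under pics/ and viewed, at most 10 in all, crops included, and the job is handed in when it is done.

```bash
ls; mkdir -p pics; cat > h.py <<'E'
import numpy as np, cv2
from rig import bot
def ray(cam,uv):
    m=bot.camera_model(cam);K=np.array(m["camera_matrix"]);E=np.array(m["extrinsics"])
    R,t=E[:3,:3],E[:3,3]
    d=R.T@np.linalg.inv(K)@np.array([uv[0],uv[1],1.0]); return -R.T@t,d
def at_z(cam,uv,z):
    o,d=ray(cam,uv); return o+d*(z-o[2])/d[2]
def at_depth(cam,uv,dep):
    o,d=ray(cam,uv); return o+d*dep
def tri(a,b):
    (o1,d1),(o2,d2)=a,b; A=np.stack([d1,-d2],1); s=np.linalg.lstsq(A,o2-o1,rcond=None)[0]
    p,q=o1+d1*s[0],o2+d2*s[1]; return (p+q)/2,np.linalg.norm(p-q)
def proj(cam,P):
    m=bot.camera_model(cam);p=np.array(m["extrinsics"])@np.append(P,1);p=np.array(m["camera_matrix"])@p[:3];return p[:2]/p[2]
E
python3 - <<'E'
from h import *
np.set_printoptions(precision=4,suppress=True)
S={}
for c in ("scene","top"):
    im,d=bot.snapshot(c); cv2.imwrite(f"pics/{c}0.png",im[...,::-1])
    for n in ("cover_handle","cover_hinge","mirror_pivot","disc_center","square_center","glue_bottle","tape_white","tape_brown","counter"):
        r=bot.spot_point(c,n)
        for k in r[:3]:
            uv=np.array(k["at"])*[640,400]; i=np.clip(uv.astype(int),0,[639,399]); dd=d[i[1],i[0]]
            print(c,n,round(k["score"],2),uv.round(1),at_depth(c,uv,dd))
            S.setdefault(n,{}).setdefault(c,uv)
for n,v in S.items():
    if len(v)==2: print(n,*tri(ray("scene",v["scene"]),ray("top",v["top"])))
o=bot.observe();print(o["t"],o["tcp_pos"],o["ee_rot"],o["ft_force"])
E
```

```text
pics
scene cover_handle 0.74 [303.7 189.3] [ 0.4554 -0.2151  0.1191]
scene cover_handle 0.5 [303.1 223.9] [ 0.4373 -0.2417 -0.0053]
scene mirror_pivot 0.97 [330.7 187.8] [ 0.5223 -0.2662  0.1417]
scene disc_center 0.62 [326.  248.8] [ 0.4364 -0.4117  0.0614]
scene disc_center 0.6 [300.  223.9] [ 0.397  -0.319   0.0932]
scene disc_center 0.5 [266.4 227.2] [ 0.3238 -0.2065 -0.0022]
scene square_center 0.75 [275.2 198.7] [ 0.3729 -0.1762  0.0789]
scene glue_bottle 0.64 [330.7 297.7] [ 0.3865 -0.5429  0.0301]
scene tape_white 0.67 [368.4 283.7] [ 0.5134 -0.5294 -0.0047]
scene tape_brown 0.82 [303.4 156.7] [0.5548 0.0186 0.0422]
scene counter 0.72 [393.  253.2] [ 0.6197 -0.4849  0.0244]
top cover_handle 0.57 [309.1 207.1] [ 0.4574 -0.213   0.1223]
top disc_center 0.46 [329.3 266. ] [ 0.2975 -0.2682  0.0972]
top disc_center 0.44 [340.6 226.7] [ 0.4053 -0.3031  0.0104]
top disc_center 0.32 [313.6 208. ] [ 0.455  -0.225   0.1207]
top square_center 0.73 [414.7 234.1] [ 0.3852 -0.5057  0.0846]
top square_center 0.56 [287.1 237.1] [ 0.3738 -0.144   0.0053]
top glue_bottle 0.63 [413.4 234.9] [ 0.3828 -0.5032  0.0794]
top tape_white 0.79 [415.5 191.8] [ 0.5106 -0.528   0.0043]
top tape_white 0.42 [411.7 232.7] [ 0.3889 -0.5006  0.0705]
top tape_brown 0.83 [220.8 165.9] [ 0.5874  0.0589 -0.0002]
top counter 0.59 [396.1 159.4] [ 0.6047 -0.4665  0.0262]
cover_handle [ 0.4571 -0.2126  0.1163] 0.0012659133041149644
disc_center [ 0.373  -0.3211  0.0124] 0.19575898829483546
square_center [ 0.3445 -0.4358  0.336 ] 0.09158883638788948
glue_bottle [ 0.3882 -0.5242 -0.0003] 0.014570476747155437
tape_white [ 0.512  -0.5301 -0.0031] 0.0014522725529654027
tape_brown [0.5797 0.0601 0.0042] 0.014759826564187672
counter [ 0.6168 -0.4739  0.0105] 0.02031531728058965
1.0 [ 0.1719 -0.5225  0.219 ] [ 0.      0.9874  0.1582 -0.    ] [-0.1421 -0.0975  0.1908]
```

```bash
python3 - <<'E'
import cv2,numpy as np
a=cv2.imread("pics/scene0.png")[120:340,200:460];b=cv2.imread("pics/top0.png")[100:320,200:460]
cv2.imwrite("pics/ab.png",np.vstack([cv2.resize(a,(709,600)),]))
cv2.imwrite("pics/b.png",cv2.resize(b,(709,600)))
E
```

```text
(no output)
```

View pics/ab.png

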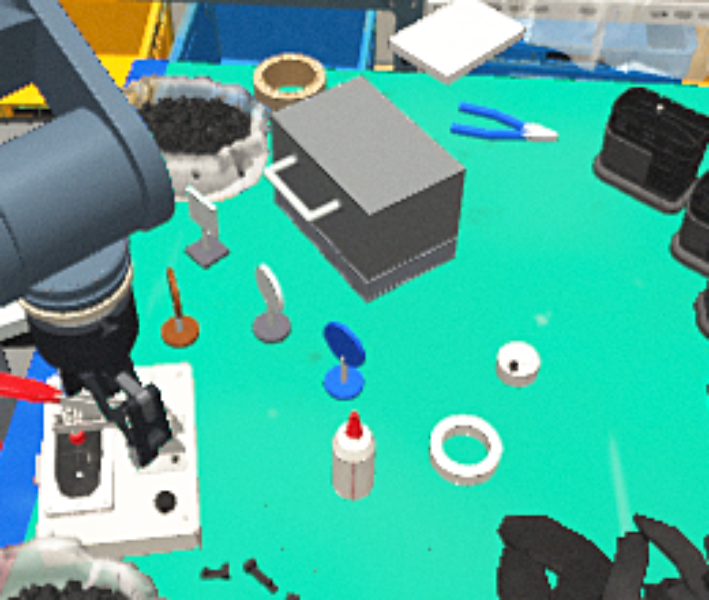

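View pics/b.png

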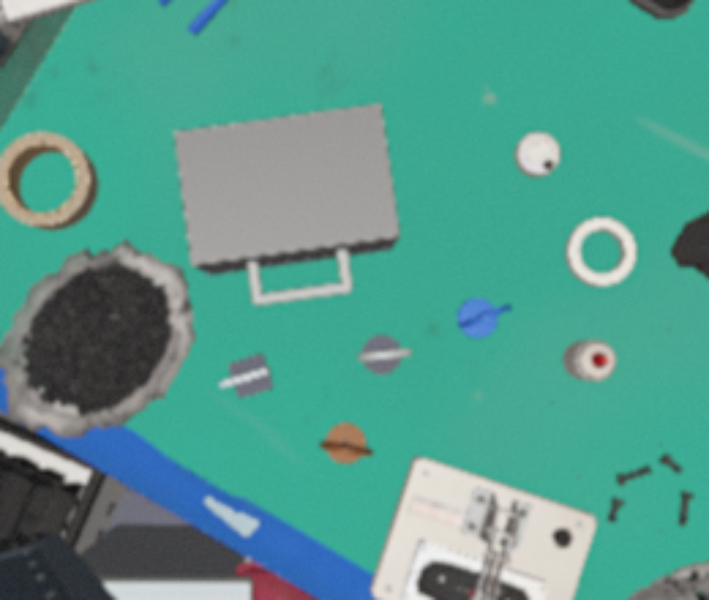

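Scene view: the candidates for the round target are the aluminium disc at about (299,224), the blue disc at (326,247) and the brown disc at (264,229). The square plate is at (274,198). The aluminium disc is the one I want; in the top view its foot is at (340,230). Next I measure the case pose and the target, with a close crop.

```bash
python3 - <<'E'
from h import *
np.set_printoptions(precision=4,suppress=True)
def cloud(c):
    im,d=bot.snapshot(c);m=bot.camera_model(c);K=np.array(m["camera_matrix"]);E=np.array(m["extrinsics"])
    v,u=np.mgrid[:400,:640];p=np.stack([(u-K[0,2])/K[0,0]*d,(v-K[1,2])/K[1,1]*d,d],-1)
    P=(p-E[:3,3])@E[:3,:3];P[d==0]=np.nan;return im,P
for c in ("top","scene"):
    im,P=cloud(c)
    M=(abs(P[...,2]-.146)<.006)&(P[...,0]>.4)&(P[...,0]<.8)&(P[...,1]<0)&(P[...,1]>-.5)
    n,l,s,_=cv2.connectedComponentsWithStats(M.astype(np.uint8));k=1+s[1:,4].argmax();Q=P[l==k]
    r=cv2.minAreaRect((Q[:,:2]*1000).astype(np.float32));print(c,"lid",r,cv2.boxPoints(r),np.median(Q[:,2]))
    for nm,(x,y) in {"disc":(.405,-.30),"sq":(.375,-.15)}.items():
        D=(np.hypot(P[...,0]-x,P[...,1]-y)<.06)&(P[...,2]>.045)&(P[...,2]<.11)
        Q=P[D];e,V=np.linalg.eigh(np.cov(Q.T));print(nm,len(Q),Q.mean(0),Q.min(0),Q.max(0),V[:,0])
        D=(np.hypot(P[...,0]-x,P[...,1]-y)<.06)&(P[...,2]>.003)&(P[...,2]<.015)&(np.ptp(im.astype(int),axis=-1)<30)
        print(" foot",D.sum(),np.median(P[D],0))
    if c=="scene": cv2.imwrite("pics/crop.png",cv2.resize(im[160:270,230:350,::-1],(600,550)))
    for h in ((.12,"handle"),):
        H=(np.hypot(P[...,0]-.457,P[...,1]+.213)<.06)&(P[...,2]>.10)&(P[...,2]<.13)&(im.min(-1)>150);Q=P[H]
        print("handle",len(Q),Q.mean(0),Q[Q[:,1].argmin()],Q[Q[:,1].argmax()])
E
```

```text
top lid ((563.2786254882812, -202.04000854492188), (132.4697723388672, 204.42803955078125), 8.076000213623047) [[ 483.3409 -110.1448]
 [ 512.0603 -312.5454]
 [ 643.2163 -293.9352]
 [ 614.4969  -91.5346]] 0.1469137232077734
disc 48 [ 0.3977 -0.2985  0.0915] [ 0.3928 -0.3262  0.0711] [ 0.4015 -0.2732  0.1028] [0.9916 0.1177 0.0539]
 foot 110 [ 0.394  -0.3012  0.0089]
sq 54 [ 0.3786 -0.1503  0.0893] [ 0.3651 -0.182   0.0474] [ 0.4119 -0.0932  0.0998] [ 0.8601 -0.1203  0.4958]
 foot 128 [ 0.3713 -0.1564  0.0092]
handle 198 [ 0.4654 -0.215   0.121 ] [ 0.4687 -0.2639  0.1195] [ 0.4874 -0.1636  0.1186]
scene lid ((562.43994140625, -204.89007568359375), (136.32139587402344, 208.06771850585938), 8.541004180908203) [[ 479.5844 -112.133 ]
 [ 510.486  -317.8932]
 [ 645.2955 -297.6472]
 [ 614.3939  -91.8869]] 0.14380138988781063
disc 109 [ 0.3955 -0.307   0.0743] [ 0.3916 -0.3297  0.0456] [ 0.4016 -0.2753  0.0984] [ 0.9905  0.1324 -0.0374]
 foot 94 [ 0.3952 -0.3065  0.0059]
sq 159 [ 0.3782 -0.1501  0.0724] [ 0.3627 -0.1873  0.0455] [ 0.4151 -0.0931  0.0954] [ 0.951  -0.3067  0.0385]
 foot 84 [ 0.3707 -0.1643  0.006 ]
handle 119 [ 0.4652 -0.2195  0.1176] [ 0.4646 -0.2707  0.1189] [ 0.4879 -0.1676  0.1189]
```

View pics/crop.png

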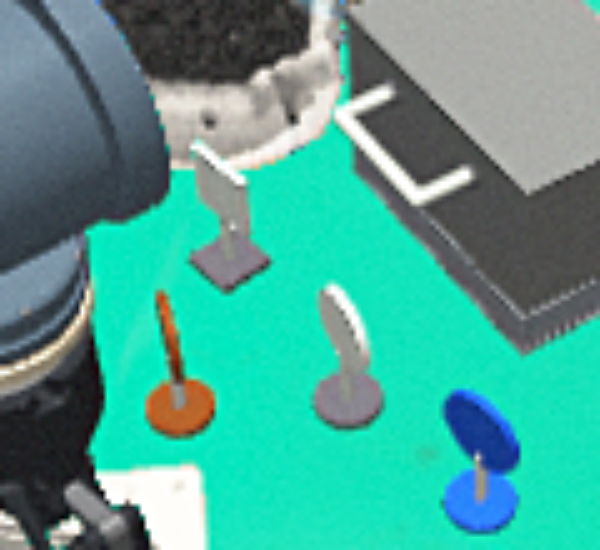

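The crop confirms it: the aluminium disc on a round grey foot, crop (345,330), or scene (299,226). The square plate is at crop (222,190), and the brown and blue discs are decoys. Case yaw is 8.1°, the spindle is at about (0.563,-0.203), and the handle is at about (0.458,-0.217,0.117). I now move above the handle and line up the jaws.

```bash
python3 -m inch '[[[36.7,-20,0,0],[36.7,-20,0,0],[36.7,-20,0,0],[36.7,-20,0,0],[36.7,-20,0,0],[36.7,-20,0,0],[36.7,-20,0,0],[36.7,-20,0,0],[36.7,-20,0,0],[36.7,-20,0,0],[0,0,0,-10],[0,0,0,-10],[0,0,0,-10],[0,0,0,-10],[0,0,0,-10],[0,0,0,-10],[0,0,0,-10],[0,0,0,-10],[0,0,0,0]]]' 30 25
python3 - <<'E'
from h import *
np.set_printoptions(precision=4,suppress=True)
o=bot.observe();print(o["tcp_pos"],o["ee_rot"],o["q"])
im,d=bot.snapshot("wrist");cv2.imwrite("pics/w1.png",im[...,::-1])
for k in bot.spot_point("wrist","cover_handle")[:2]:
    uv=np.array(k["at"])*[640,400];print(k["score"],uv,at_z("wrist",uv,.116), d[int(uv[1]),int(uv[0])])
E
```

```text
t: 3.48
tcp_pos: [0.458, -0.2178, 0.219]
ee_rot: [0.0, 0.655, 0.756, -0.0]
ft_force: [0.3, -0.4, 0.5]
gripper_width: 0.352
grip_force: 0.0
[ 0.458  -0.2178  0.219 ] [ 0.      0.6551  0.7555 -0.    ] [-0.5357  0.2729  1.7603 -0.      1.1083 -0.6778]
0.44 [260.8  246.72] [ 0.4084 -0.2757  0.116 ] 0.33096817
```

View pics/w1.png

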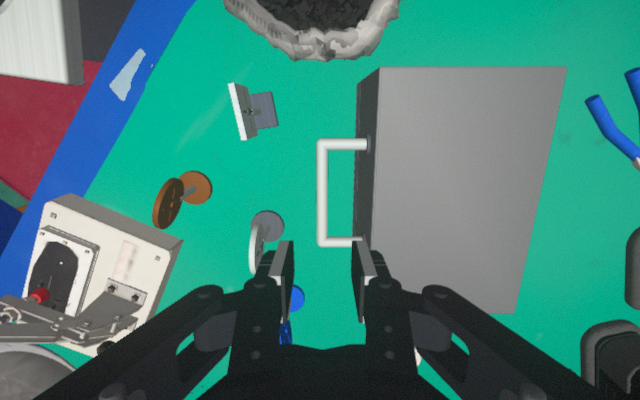

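The wrist view shows the handle bar at column 322, rows 141 to 244. The network's wrist hit, at (261,247), was actually the disc. The fingers are at columns 285 and 360.

```bash
python3 - <<'E'
from h import *
np.set_printoptions(precision=4,suppress=True)
for uv in ((322,146),(322,193),(322,240),(322,193)): print(at_z("wrist",uv,.116))
P=at_z("wrist",(322,193),.116)
im,d=bot.snapshot("top")
print(tri(ray("wrist",(322,193)),ray("top",(309.1,207.1))), tri(ray("wrist",(322,193)),ray("scene",(303.7,189.3))))
im,d=bot.snapshot("wrist"); print([round(float(x),4) for x in d[193,316:330]])
print(at_depth("wrist",(322,193),d[193,320:324].min()))
# disc face from wrist, foot
for uv in ((266,224),(259,244),(196,188)): print(uv,at_depth("wrist",uv,d[uv[1],uv[0]]))
E
```

```text
[ 0.4521 -0.175   0.116 ]
[ 0.4579 -0.216   0.116 ]
[ 0.4642 -0.2609  0.116 ]
[ 0.4579 -0.216   0.116 ]
(array([ 0.4573, -0.2131,  0.1265]), np.float64(0.0004068210529217347)) (array([ 0.4567, -0.2149,  0.1188]), np.float64(0.002232950977304404))
[0.3875, 0.265, 0.2636, 0.2636, 0.2626, 0.2635, 0.2628, 0.2623, 0.2639, 0.2638, 0.2633, 0.2647, 0.3879, 0.3877]
[ 0.4577 -0.2147  0.1207]
(266, 224) [ 0.3958 -0.2974  0.0075]
(259, 244) [ 0.3998 -0.2941  0.0738]
(196, 188) [ 0.3055 -0.2609  0.0095]
```

```bash
python3 -m inch '[[[0,0,20,0],[0,0,25,0],[0,0,25,0],[0,0,15,0],[0,0,11,0],[0,0,0,0]]]' 30 25; python3 -m inch '[[[0,0,0,0],[0,0,0,0],[0,0,0,0],[0,0,0,0]]]' 0 25
```

```text
t: 4.42
tcp_pos: [0.4579, -0.2177, 0.1227]
ee_rot: [-0.0, 0.655, 0.756, -0.0]
ft_force: [-0.1, -0.0, 0.0]
gripper_width: 0.35
grip_force: 0.0
t: 4.92
tcp_pos: [0.4581, -0.2178, 0.1231]
ee_rot: [0.0, 0.655, 0.756, 0.0]
ft_force: [-0.7, -0.6, 0.1]
gripper_width: -0.005
grip_force: 0.0
```

```bash
python3 - <<'E'
import numpy as np
# arc of handle from TCP: fwd (along x_c), up, per 0.0875 rad step
R=.192;p0=np.arctan2(.080,.175)
a=np.linspace(0,1.75,21);f=-R*np.cos(p0+a)*1e3;u=R*np.sin(p0+a)*1e3
print(np.c_[a[1:],np.diff(f),np.diff(u)].round(1).tolist())
E
```

```text
[[0.1, 7.6, 15.0], [0.2, 8.9, 14.2], [0.3, 10.1, 13.4], [0.4, 11.3, 12.5], [0.4, 12.3, 11.4], [0.5, 13.3, 10.3], [0.6, 14.1, 9.1], [0.7, 14.9, 7.8], [0.8, 15.5, 6.5], [0.9, 16.0, 5.1], [1.0, 16.4, 3.7], [1.0, 16.6, 2.3], [1.1, 16.8, 0.8], [1.2, 16.8, -0.7], [1.3, 16.7, -2.1], [1.4, 16.4, -3.6], [1.5, 16.0, -5.0], [1.6, 15.5, -6.4], [1.7, 14.9, -7.7], [1.8, 14.2, -9.0]]
```

```bash
python3 - <<'E'
from h import *
a,_=bot.snapshot("wrist");b,_=bot.snapshot("scene");b=cv2.resize(b[150:262,240:400],(640,448))
o=bot.observe();print(o["tcp_pos"],o["gripper_width"],bot.tips_ahead)
P=o["tcp_pos"];print(proj("wrist",np.array(P)-[0,0,.006]))
cv2.imwrite("pics/w2.png",cv2.resize(np.vstack([a,b]),(452,599))[...,::-1])
E
```

```text
[ 0.45803347 -0.21777514  0.12306759] -0.002947857775546322 0.025
[321.71897988 240.62264312]
```

View pics/w2.png

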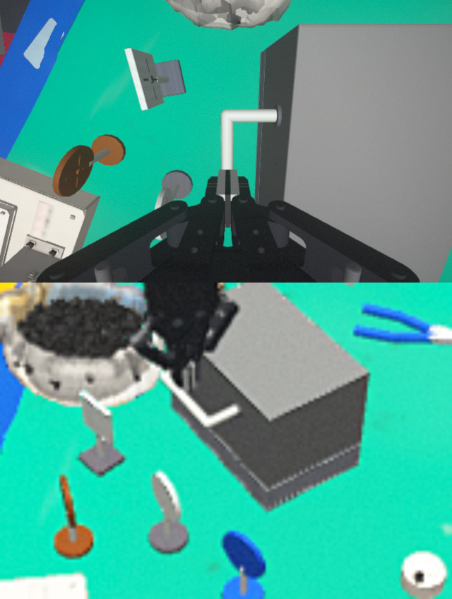

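```bash
python3 - <<'E'
from h import *
a,d=bot.snapshot("wrist")
cv2.imwrite("pics/w3.png",cv2.resize(a[140:360,230:420],(690,799*690//690))[:600,:,::-1] if 0 else cv2.resize(a[150:350,240:430],(570,600))[...,::-1])
for r in range(150,300,12): print(r,[round(float(x)*1000) for x in d[r,290:356:4]])
E
```

```text
150 [276, 276, 276, 276, 277, 276, 277, 277, 277, 278, 276, 276, 277, 276, 276, 277, 276]
162 [280, 282, 279, 281, 279, 282, 160, 159, 158, 159, 159, 159, 159, 158, 158, 158, 159]
174 [283, 283, 283, 283, 283, 283, 162, 160, 160, 160, 162, 283, 282, 283, 282, 283, 283]
186 [287, 287, 286, 286, 286, 287, 164, 161, 161, 162, 166, 287, 287, 287, 286, 286, 287]
198 [290, 290, 289, 290, 290, 289, 166, 164, 163, 164, 167, 290, 290, 290, 291, 291, 288]
210 [293, 294, 295, 293, 294, 293, 168, 166, 166, 167, 169, 0, 294, 293, 293, 295, 294]
222 [297, 297, 297, 297, 297, 297, 171, 168, 168, 168, 171, 297, 298, 298, 298, 297, 297]
234 [300, 303, 301, 302, 301, 300, 174, 171, 170, 171, 175, 301, 301, 302, 301, 302, 299]
246 [304, 304, 305, 305, 304, 144, 144, 144, 144, 144, 144, 144, 305, 303, 304, 304, 304]
258 [309, 141, 139, 141, 140, 132, 132, 131, 132, 132, 132, 133, 139, 139, 141, 141, 310]
270 [312, 129, 131, 130, 131, 122, 123, 123, 122, 123, 122, 122, 122, 131, 131, 131, 129]
282 [113, 111, 110, 110, 109, 111, 112, 119, 119, 120, 112, 112, 110, 109, 110, 110, 112]
294 [104, 105, 106, 105, 104, 105, 104, 113, 122, 120, 105, 105, 104, 104, 105, 104, 104]
```

View pics/w3.png

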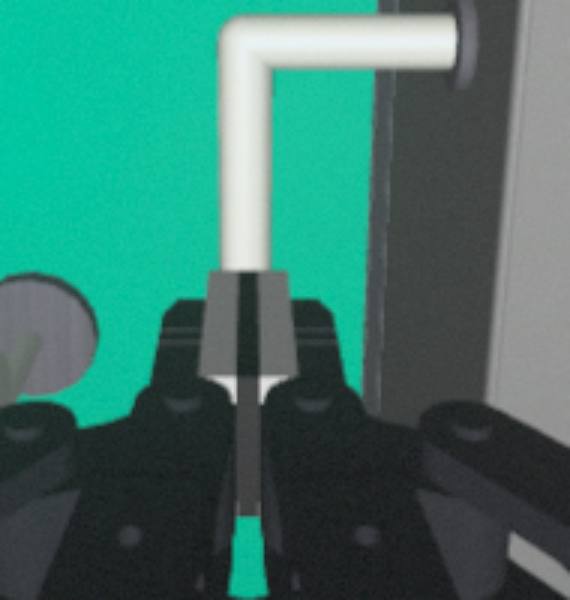

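```bash
python3 - <<'E'
from h import *
np.set_printoptions(precision=4,suppress=True)
a,d=bot.snapshot("wrist")
for u,v in ((318,241),(318,244),(318,250),(318,258),(318,270),(322,230),(322,200),(300,255)): print((u,v),d[v,u],at_depth("wrist",(u,v),d[v,u]))
o=bot.observe();P=np.array(o["tcp_pos"])
for z in (0,.006,.025): print(proj("wrist",P-[0,0,z]))
m=bot.camera_model("wrist");E=np.array(m["extrinsics"]);print(E, -E[:3,:3].T@E[:3,3])
E
```

```text
(318, 241) 0.14900497 [ 0.4547 -0.2075  0.1408]
(318, 244) 0.14625001 [ 0.4548 -0.2077  0.1437]
(318, 250) 0.13906182 [ 0.4548 -0.2073  0.1511]
(318, 258) 0.13134576 [ 0.4549 -0.2072  0.1591]
(318, 270) 0.12133763 [ 0.455  -0.207   0.1696]
(322, 230) 0.16959761 [ 0.457  -0.2099  0.1201]
(322, 200) 0.16454403 [ 0.4545 -0.1925  0.1201]
(300, 255) 0.1429618 [ 0.4469 -0.2125  0.1483]
[321.6939 245.1279]
[321.7082 240.6556]
[321.7481 228.2491]
[[ 0.9896  0.1437  0.0002 -0.4223]
 [ 0.1375 -0.9474  0.2889 -0.2795]
 [ 0.0417 -0.2859 -0.9573  0.2055]
 [ 0.      0.      0.      1.    ]] [ 0.4477 -0.1454  0.2776]
```

```bash
python3 - <<'E'
from h import *
np.set_printoptions(precision=4,suppress=True)
a,d=bot.snapshot("scene")
for z in (.098,.116,.14): print(z,proj("scene",(.458,-.218,z)))
cv2.imwrite("pics/s3.png",cv2.resize(a[140:220,260:360],(750,600),interpolation=cv2.INTER_CUBIC)[...,::-1])
for v in range(172,200,2): print(v,[round(float(at_depth("scene",(u,v),d[v,u])[2])*1000) for u in range(294,322,2)])
E
```

```text
0.098 [305.047  194.5606]
0.116 [304.8772 190.3838]
0.14 [304.6452 184.6779]
172 [218, 82, 189, 199, 212, 209, 207, 201, 200, 188, 191, 185, 146, 144]
174 [215, 189, 189, 185, 203, 202, 183, 189, 186, 179, 180, 140, 142, 142]
176 [205, 202, 190, 186, 192, 191, 180, 184, 179, 142, 145, 142, 141, 140]
178 [198, 193, 192, 188, 182, 181, 178, 175, 123, 131, 144, 143, 144, 146]
180 [47, 34, 184, 178, 173, 174, 172, 168, 112, 125, 131, 140, 143, 144]
182 [37, 116, 118, 155, 163, 160, 161, 158, 106, 116, 125, 133, 142, 144]
184 [33, -1, 117, 146, 157, 152, 153, 152, 95, 109, 114, 125, 132, 143]
186 [9, 0, -1, 116, 144, 145, 144, 143, 88, 101, 107, 113, 123, 132]
188 [-2, -2, -2, 114, 119, 135, 138, 72, 79, 85, 98, 108, 117, 125]
190 [-4, -1, -3, 15, 113, 115, 118, 58, 72, 78, 91, 99, 109, 117]
192 [-1, -5, -4, -5, 17, 115, 118, 116, 62, 70, 81, 91, 99, 106]
194 [-2, -1, 1, -2, 12, 20, 113, 122, 55, 973, 72, 80, 85, 99]
196 [-5, -2, -2, -1, 1, 10, 20, 117, 118, 51, 60, 72, 119, 118]
198 [-3, -4, -6, -1, 2, -1, 12, 21, 114, 119, 120, 120, 116, 115]
```

View pics/s3.png

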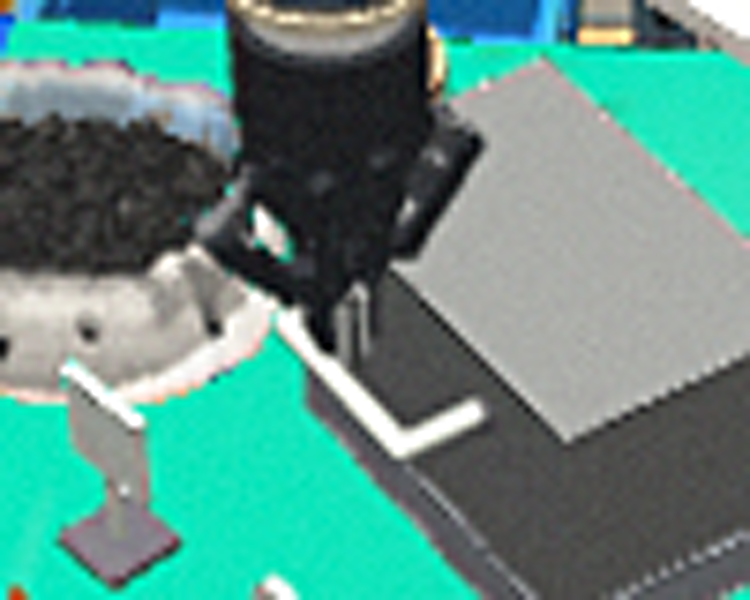

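Both cameras put the shut fingertips at z≈0.138, about 15 mm behind the reported TCP, so they closed above the bar. I trust the cameras here. I reopen and go down in two steps, watching the force.

```bash
python3 -m inch '[[[0,0,0,0],[0,0,0,0],[0,0,0,0]]]' 30 25|grep -v rot;  python3 -m inch '[[[0,0,8,0],[0,0,8,0],[0,0,4,0],[0,0,0,0]]]'|grep -E 'tcp|force|width'
```

```text
t: 5.55
tcp_pos: [0.458, -0.2178, 0.123]
ft_force: [0.9, -0.5, 0.5]
gripper_width: 0.349
grip_force: 0.0
tcp_pos: [0.4579, -0.2177, 0.1026]
ft_force: [0.3, -0.9, -0.9]
gripper_width: 0.35
grip_force: 0.0
```

```bash
python3 -m inch '[[[0,0,7,0],[0,0,7,0],[0,0,2,0],[0,0,0,0]]]'|grep -E 'tcp|force|width'; python3 -m inch '[[[0,0,0,0],[0,0,0,0],[0,0,0,0],[0,0,0,0]]]' 0 25
```

```text
tcp_pos: [0.4587, -0.218, 0.0886]
ft_force: [-8.8, 4.1, 25.6]
gripper_width: 0.349
grip_force: 13.1
t: 7.05
tcp_pos: [0.4577, -0.2183, 0.0875]
ee_rot: [0.0, 0.655, 0.756, -0.001]
ft_force: [-7.5, -2.2, 13.8]
gripper_width: 0.1
grip_force: 25.8
```

Gripped the bar. Start the arc with a small lift and check.

```bash
python3 -m inch '[[[0,3.7,-7.5,0],[0,3.9,-7.5,0],[0,4.3,-7.2,0],[0,4.6,-7,0],[0,0,0,0]]]'
```

```text
t: 7.68
tcp_pos: [0.4731, -0.2159, 0.1162]
ee_rot: [-0.001, 0.654, 0.756, -0.001]
ft_force: [-9.9, -6.3, 5.6]
gripper_width: 0.106
grip_force: 24.9
```

```bash
python3 - <<'E'
from h import *
np.set_printoptions(precision=4,suppress=True)
a,d=bot.snapshot("scene");b,e=bot.snapshot("wrist");print(bot.observe()["ft_force"])
cv2.imwrite("pics/s4.png",np.hstack([cv2.resize(a[130:230,250:370],(400,333)),cv2.resize(b,(400,333))])[...,::-1])
E
```

```text
[-9.3174 -6.3449  4.9824]
```

View pics/s4.png

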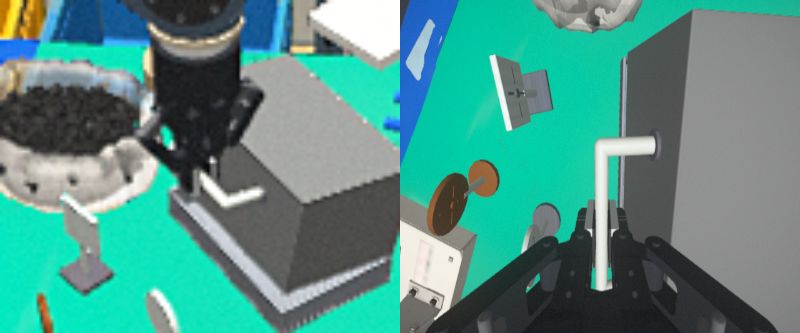

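The cover is opening, with the bar between the pads. I continue along the arc.

```bash
python3 -m inch '[[[0,10.1,-13.4,0],[0,11.3,-12.5,0],[0,12.3,-11.4,0],[0,13.3,-10.3,0],[0,14.1,-9.1,0],[0,0,0,0]]]'|grep -E 'tcp|force|width|t:'
```

```text
t: 8.52
tcp_pos: [0.5352, -0.2071, 0.1741]
ee_rot: [0.0, 0.654, 0.756, -0.0]
ft_force: [-10.0, -1.2, 14.5]
gripper_width: 0.103
grip_force: 26.2
```

```bash
python3 -m inch '[[[0,14.9,-7.8,0],[0,15.5,-6.5,0],[0,16,-5.1,0],[0,16.4,-3.7,0],[0,16.6,-2.3,0],[0,0,0,0]]]'|grep -E 'tcp|force|width|t:'
```

```text
t: 9.28
tcp_pos: [0.614, -0.1956, 0.1982]
ee_rot: [0.0, 0.654, 0.756, -0.0]
ft_force: [-0.8, -3.0, 3.3]
gripper_width: 0.107
grip_force: 25.9
```

```bash
python3 -m inch '[[[0,16.8,-0.8,0],[0,16.8,0.7,0],[0,16.7,2.1,0],[0,16.4,3.6,0],[0,0,0,0]]]'|grep -E 'tcp|force|width|t:'
```

```text
t: 9.9
tcp_pos: [0.6794, -0.186, 0.1919]
ee_rot: [-0.0, 0.655, 0.756, -0.0]
ft_force: [-0.1, -3.0, 0.5]
gripper_width: 0.105
grip_force: 26.0
```

```bash
python3 -m inch '[[[0,16,5,0],[0,15.5,6.4,0],[0,14.9,7.7,0],[0,0,0,0]]]'|grep -E 'tcp|force|width|t:'; python3 -m inch '[[[0,0,0,0],[0,0,0,0],[0,0,0,0],[0,0,0,0]]]' 34|grep -E 'tcp|force|width|t:'
```

```text
t: 10.4
tcp_pos: [0.7252, -0.1792, 0.1727]
ee_rot: [-0.0, 0.655, 0.756, -0.0]
ft_force: [0.3, -1.9, -1.7]
gripper_width: 0.104
grip_force: 26.1
t: 10.9
tcp_pos: [0.7252, -0.1792, 0.1737]
ee_rot: [-0.0, 0.655, 0.756, 0.0]
ft_force: [0.3, 0.1, -0.7]
gripper_width: 0.398
grip_force: 0.4
```

```bash
python3 -m inch '[[[0,0,-25,0],[0,0,-40,0],[0,0,-40,0],[0,-45,-10,0],[0,-50,0,0],[0,-50,0,0],[0,-40,0,0],[0,0,0,0]]]'
python3 - <<'E'
from h import *
np.set_printoptions(precision=4,suppress=True)
S={}
for c in ("scene","top","wrist"):
    im,d=bot.snapshot(c); cv2.imwrite(f"pics/{c}5.png",im[...,::-1])
    for n in ("mirror_pin","mirror_pivot","cover_handle","disc_center"):
        for k in bot.spot_point(c,n)[:2]:
            uv=np.array(k["at"])*[640,400]; i=np.clip(uv.astype(int),0,[639,399])
            print(c,n,round(k["score"],2),uv.round(1),at_depth(c,uv,d[i[1],i[0]]))
a=cv2.imread("pics/scene5.png")[130:250,240:400];b=cv2.imread("pics/wrist5.png")
cv2.imwrite("pics/j5.png",np.vstack([cv2.resize(a,(400,300)),cv2.resize(b,(480,300))[:,40:440]]))
E
```

```text
t: 11.9
tcp_pos: [0.5404, -0.206, 0.2895]
ee_rot: [0.0, 0.655, 0.755, -0.0]
ft_force: [0.6, -0.5, -0.4]
gripper_width: 0.401
grip_force: 0.0
scene mirror_pin 0.62 [339.  183.4] [ 0.5589 -0.2505  0.132 ]
scene mirror_pivot 0.86 [330.9 188.1] [ 0.5909 -0.1354  0.0006]
scene disc_center 0.86 [325.2 248.6] [ 0.4346 -0.41    0.0614]
scene disc_center 0.74 [299.8 223.8] [ 0.3968 -0.3174  0.092 ]
top mirror_pin 0.19 [396.8 159. ] [ 0.6062 -0.4689  0.0244]
top mirror_pivot 0.83 [308.  172.2] [ 0.481  -0.2279  0.6261]
top cover_handle 0.68 [296.5  95.9] [ 0.7359 -0.182   0.2011]
top disc_center 0.71 [342.4 230.9] [ 0.3934 -0.3039  0.0993]
top disc_center 0.67 [324.7 263.6] [ 0.3039 -0.2556  0.0966]
wrist mirror_pin 0.89 [326.5 221.1] [ 0.5536 -0.2483  0.1351]
wrist mirror_pivot 0.75 [336.7 168.7] [ 0.5625 -0.2065  0.0423]
wrist cover_handle 0.7 [550.7 197.2] [ 0.736  -0.1766  0.1957]
wrist disc_center 0.77 [232.  297.3] [ 0.5087 -0.2038  0.3471]
wrist disc_center 0.74 [128.4 186.9] [ 0.3053 -0.2604  0.0773]
```

View pics/j5.png

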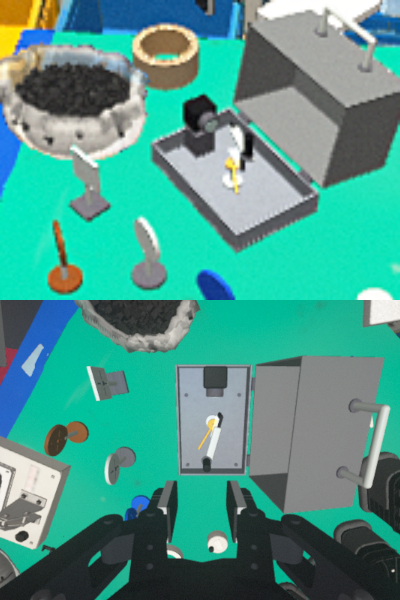

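The cover is open (handle at z≈0.197, as expected for the stop), and the mirror, needle and pin are exposed. In the wrist view the pin is at about (326,221) and the needle is yellow, from about (336,170). Now I measure the pin, spindle, needle, disc and the true fingertip offset numerically.

```bash
cat > m.py <<'E'
from h import *
np.set_printoptions(precision=4,suppress=True)
def cloud(c):
    im,d=bot.snapshot(c);m=bot.camera_model(c);K=np.array(m["camera_matrix"]);E=np.array(m["extrinsics"])
    v,u=np.mgrid[:400,:640];p=np.stack([(u-K[0,2])/K[0,0]*d,(v-K[1,2])/K[1,1]*d,d],-1)
    P=(p-E[:3,3])@E[:3,:3];P[d==0]=np.nan;return im,P
def needle(im,P):
    h=cv2.cvtColor(im,cv2.COLOR_RGB2HSV)
    M=(h[...,0]>14)&(h[...,0]<32)&(h[...,1]>110)&(h[...,2]>90)&(abs(P[...,2]-.04)<.008)&(np.hypot(P[...,0]-.563,P[...,1]+.203)<.09)
    Q=P[M][:,:2]
    if len(Q)<10: return len(Q)
    vx,vy,x,y=cv2.fitLine(Q.astype(np.float32),cv2.DIST_HUBER,0,.001,.001).ravel()
    if vx>0: vx,vy=-vx,-vy
    return len(Q),np.degrees(np.arctan2(-vy,-vx)),(x,y),Q.min(0),Q.max(0)
E
python3 - <<'E'
from m import *
o=bot.observe();T=np.array(o["tcp_pos"])
im,P=cloud("wrist")
xt=np.array([-.141,.990])
F=(P[...,2]>.24)&(np.abs((P[...,:2]-T[:2])@xt)<.03)
Z=P[F];zz=np.sort(Z[:,2]);print("TCP z",T[2],"finger low z",zz[[0,20,60,200]],Z[Z[:,2].argmin()])
print("needle",needle(im,P))
# disc
for nm,(x,y) in {"disc":(.397,-.30)}.items():
    D=(np.hypot(P[...,0]-x,P[...,1]-y)<.05)&(P[...,2]>.042)&(P[...,2]<.11);Q=P[D]
    e,V=np.linalg.eigh(np.cov(Q.T));print(nm,len(Q),np.median(Q,0),(Q.min(0)+Q.max(0))/2,Q.min(0),Q.max(0),V[:,0])
    D=(np.hypot(P[...,0]-x,P[...,1]-y)<.06)&(P[...,2]>.003)&(P[...,2]<.015);print("foot",np.median(P[D],0),(P[D].min(0)+P[D].max(0))/2)
# pin top
D=(abs(P[...,2]-.135)<.004)&(np.hypot(P[...,0]-.556,P[...,1]+.25)<.03);Q=P[D];print("pin top",len(Q),(Q.min(0)+Q.max(0))/2,np.median(Q,0))
w=(326.5,221.1)
print("pin",at_z("wrist",w,.12),tri(ray("wrist",w),ray("scene",(339,183.4))),"pivot",at_z("wrist",(336.7,168.7),.07))
i2,P2=cloud("scene");print("scene needle",needle(i2,P2))
# lid open top now / handle
for c,(I,X) in (("wrist",(im,P)),("scene",(i2,P2))):
    H=(np.hypot(X[...,0]-.737,X[...,1]+.178)<.05)&(X[...,2]>.185)&(X[...,2]<.215);print(c,"handle",H.sum(),np.median(X[H],0),np.percentile(X[H][:,2],95))
# case tray edges from wrist
D=(abs(P[...,2]-.035)<.003)&(P[...,0]>.47)&(P[...,0]<.64)&(P[...,1]>-.33)&(P[...,1]<-.07)&(np.ptp(im.astype(int),axis=-1)<40)
r=cv2.minAreaRect((P[D][:,:2]*1000).astype(np.float32));print("tray",r)
E
```

```text
TCP z 0.2885580224544076 finger low z [0.3007 0.3027 0.3043 0.308 ] [ 0.5262 -0.2108  0.3007]
needle (155, np.float32(72.388245), (np.float32(0.5524516), np.float32(-0.22583444)), array([ 0.5429, -0.2515]), array([ 0.5639, -0.1935]))
disc 693 [ 0.3998 -0.2978  0.0779] [ 0.398  -0.3006  0.0701] [ 0.3923 -0.3282  0.0421] [ 0.4037 -0.2729  0.0982] [0.9913 0.1224 0.0481]
foot [ 0.4018 -0.2965  0.0073] [ 0.3991 -0.3008  0.0082]
pin top 86 [ 0.5572 -0.2513  0.1335] [ 0.5572 -0.2509  0.1343]
pin [ 0.5546 -0.2541  0.12  ] (array([ 0.5561, -0.2504,  0.1323]), np.float64(0.00501934369149712)) pivot [ 0.5604 -0.2015  0.07  ]
scene needle (22, np.float32(72.26012), (np.float32(0.5554943), np.float32(-0.21820186)), array([ 0.5435, -0.2513]), array([ 0.563 , -0.1995]))
wrist handle 1756 [ 0.7369 -0.1723  0.1969] 0.19907359500918853
scene handle 83 [ 0.7378 -0.1818  0.1945] 0.19757440762760708
tray ((561.8239135742188, -190.4989013671875), (239.6825408935547, 156.15835571289062), 89.93148803710938)
```

Pin top measured at (0.557,-0.251), as predicted. The needle tip direction is 67.6° (about 60° plus yaw) and the disc lies at 31.0° from the spindle, so the mirror must turn about 0.324 rad and the pin must go to about (0.5415,-0.248). I go over the pin and descend, keeping the tips above the lever.

```bash
python3 -m inch '[[[-16,3.3,0,0],[-16,3.3,0,0],[-16,3.3,0,0],[0,0,30,0],[0,0,40,0],[0,0,40,0],[0,0,30,0],[0,0,0,0]]]'|grep -E 'tcp|force|t:'
python3 - <<'E'
from m import *
o=bot.observe();T=np.array(o["tcp_pos"]);im,P=cloud("wrist")
xt=np.array([-.141,.990]);yt=np.array([.990,.141])
F=(P[...,2]>T[2]-.008)&(np.abs((P[...,:2]-T[:2])@xt)<.03);Z=P[F];print("tip low",np.sort(Z[:,2])[[0,20,60]],T)
D=(abs(P[...,2]-.135)<.005)&(np.hypot(P[...,0]-.556,P[...,1]+.25)<.02);Q=P[D];print("pin",len(Q),(Q.min(0)+Q.max(0))/2,Q.min(0),Q.max(0))
E
```

```text
t: 13.75
tcp_pos: [0.558, -0.252, 0.1465]
ee_rot: [-0.002, 0.655, 0.756, -0.0]
ft_force: [0.3, -0.2, 0.1]
grip_force: 0.0
tip low [0.1565 0.1577 0.1582] [ 0.558  -0.252   0.1465]
pin 333 [ 0.5578 -0.2522  0.1342] [ 0.5521 -0.2582  0.1301] [ 0.5636 -0.2463  0.1382]
```

```bash
python3 -m inch '[[[0,0,20,0],[0,0,15,0],[0,0,10,0],[0,0,0,0]]]'|grep -E 'tcp|force|t:';python3 -m inch '[[[0,0,0,0],[0,0,0,0],[0,0,0,0],[0,0,0,0]]]' 0 25|grep -E 'tcp|force|t:|width'
```

```text
t: 14.3
tcp_pos: [0.5588, -0.2517, 0.1033]
ee_rot: [-0.0, 0.655, 0.756, -0.0]
ft_force: [-0.9, 0.5, -0.0]
grip_force: 0.0
t: 14.8
tcp_pos: [0.5574, -0.2523, 0.1043]
ee_rot: [-0.001, 0.655, 0.756, -0.001]
ft_force: [-11.9, -2.6, 6.6]
gripper_width: 0.126
grip_force: 24.4
```

```bash
python3 -m inch '[[[1.2,-3.9,0,0],[1.5,-3.8,0,0],[1.8,-3.6,0,0],[2.1,-3.4,0,0],[0,0,0,0],[0,0,0,0]]]'|grep -E 'tcp|force|t:|width'
cat > n.py <<'E'
from m import *
S=np.array([.563,-.203])
for c in ("wrist","scene","top"):
    im,P=cloud(c);h=cv2.cvtColor(im,cv2.COLOR_RGB2HSV)
    r=P[...,:2]-S;R=np.hypot(r[...,0],r[...,1])
    M=(h[...,0]>14)&(h[...,0]<32)&(h[...,1]>100)&(h[...,2]>80)&(abs(P[...,2]-.04)<.009)&(R>.016)&(R<.06)
    Q=r[M]
    if len(Q)>3:
        a=np.degrees(np.arctan2(-Q[:,1],-Q[:,0]));far=R[M]>.03
        l=cv2.fitLine(Q.astype(np.float32),cv2.DIST_HUBER,0,.001,.001).ravel()
        print(c,len(Q),"median",np.median(a),"far",far.sum(),np.median(a[far]) if far.any() else 0,"fit",np.degrees(np.arctan(l[1]/l[0])),"pt",l[2:],"tip",Q[np.hypot(*Q.T).argmax()]+S)
    else: print(c,len(Q))
    D=(np.hypot(P[...,0]-.398,P[...,1]+.30)<.05)&(P[...,2]>.042)&(P[...,2]<.11)
    if D.sum()>20: Q=P[D];print("  disc",D.sum(),(np.percentile(Q,2,axis=0)+np.percentile(Q,98,axis=0))/2)
E
python3 n.py; python3 -c "
from m import *
im,_=bot.snapshot('wrist');im2,_=bot.snapshot('scene')
cv2.imwrite('pics/n1.png',np.vstack([cv2.resize(im[60:330,60:480],(466,300)),cv2.resize(im2[160:250,270:410],(466,300))])[...,::-1])"
```

```text
t: 15.55
tcp_pos: [0.5439, -0.2476, 0.1043]
ee_rot: [0.001, 0.655, 0.756, 0.0]
ft_force: [1.2, -2.5, 6.9]
gripper_width: 0.125
grip_force: 25.2
wrist 247 median 37.61638266790589 far 151 37.871017567859056 fit 38.889175 pt [-0.0272 -0.021 ] tip [ 0.5203 -0.2355]
  disc 4126 [ 0.3983 -0.2997  0.0718]
scene 10 median 38.58988647984515 far 6 39.16916866145105 fit 38.109722 pt [-0.0256 -0.0208] tip [ 0.5232 -0.2342]
  disc 111 [ 0.3965 -0.3052  0.0702]
top 0
  disc 48 [ 0.3972 -0.2995  0.0869]
```

Needle is at about 38°, and the target direction is about 30.9°. It still needs about 7°, i.e. about 3 mm more at the pin.

```bash
python3 -m inch '[[[0.8,-1.3,0,0],[0.8,-1.3,0,0],[0,0,0,0],[0,0,0,0]]]'|grep -E 'tcp|force|t:|width'; python3 n.py;python3 -c "
from m import *
im,_=bot.snapshot('wrist');im2,_=bot.snapshot('scene')
cv2.imwrite('pics/n2.png',np.vstack([cv2.resize(im[60:330,60:480],(466,300)),cv2.resize(im2[160:250,270:410],(466,300))])[...,::-1])"
```

```text
t: 16.3
tcp_pos: [0.5412, -0.2462, 0.1043]
ee_rot: [0.001, 0.655, 0.756, 0.0]
ft_force: [1.9, -2.1, 5.7]
gripper_width: 0.123
grip_force: 25.3
wrist 247 median 31.094576702128734 far 155 31.282369930464984 fit 32.072487 pt [-0.0296 -0.0179] tip [ 0.5173 -0.2308]
  disc 4052 [ 0.3984 -0.2997  0.0717]
scene 7 median 33.92120522516878 far 6 33.82497701591083 fit 29.91315 pt [-0.0309 -0.0214] tip [ 0.5216 -0.2301]
  disc 111 [ 0.3961 -0.3047  0.0724]
top 0
  disc 46 [ 0.3972 -0.2996  0.0872]
```

```bash
python3 -m inch '[[[0.2,-0.3,0,0],[0,0,0,0],[0,0,0,0],[0,0,0,0]]]'|grep -E 'tcp|force|t:|width'; python3 n.py;python3 -c "
from m import *
im,_=bot.snapshot('wrist');im2,P=cloud('scene')
H=(np.hypot(P[...,0]-.737,P[...,1]+.178)<.05)&(P[...,2]>.185)&(P[...,2]<.215);print('handle',np.median(P[H],0))
cv2.imwrite('pics/n3.png',np.vstack([cv2.resize(im[60:330,60:480],(466,300)),cv2.resize(im2[140:250,250:421],(466,300))])[...,::-1])"
```

```text
t: 17.05
tcp_pos: [0.541, -0.2461, 0.1043]
ee_rot: [0.001, 0.655, 0.756, 0.0]
ft_force: [2.7, -2.2, 6.9]
gripper_width: 0.127
grip_force: 25.2
wrist 246 median 30.503927921215073 far 154 30.69553660210829 fit 31.605394 pt [-0.0298 -0.0176] tip [ 0.517 -0.231]
  disc 4048 [ 0.3983 -0.2997  0.0716]
scene 9 median 30.383858118163186 far 7 31.460371844339726 fit 34.758415 pt [-0.0311 -0.0191] tip [ 0.5228 -0.2276]
  disc 110 [ 0.3964 -0.3066  0.0702]
top 0
  disc 48 [ 0.3972 -0.2994  0.0868]
handle [ 0.7382 -0.1845  0.1944]
```

View pics/n3.png

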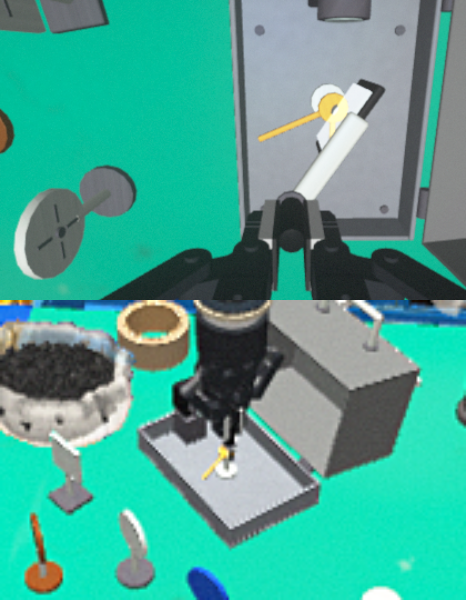

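The final picture shows the pin held between the fingers and the needle at crop (262,138) pointing to the round disc, whose cross is at crop (62,233). The cover rests back and the bystanders haven't moved. Handing in.

```bash
python3 -c "
from rig import bot
print(bot.job_done())"
```

```text
the job is handed in; nothing more can be done
None
```

I handed the job in at about 17 s: the cover is open on its stop, and the fingers hold the mirror pin so the needle points at the round aluminium disc, within about 1° by my measurement.

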